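Hook the mug arm into the slotted rack, click it home and tug-test it

ROBOT

A 6-joint arm with a two-finger parallel gripper is mounted at the origin on a cart in front of the work surface, level with it; the furniture and walls round the work are solid. World frame = base frame: x ahead of the robot, y to its left, z up, the work surface at z = 0. Lengths are in mm, angles in rad, forces in N, time in s.
With the tool pointing down it reaches from about 275 to 1000 mm from the base axis. Payload 8.4 kg.
Tool frame: the origin (TCP) lies at the very end of the fingers, on their centre line; the grasp point (between the pads) lies 19 mm behind it (r.tcp_to_grasp is the distance from the TCP to the grasp point, in mm); z points along the fingers, y is the line along which they close (so a half turn about z gives the same grasp; the last joint's range is limited). The gripper opens to 85 mm and grips with 20 to 120 N. Pads are 22 mm wide; open, the fingers measure 114 mm over their backs; the gripper's body (76 mm by 85 mm) begins 54 mm behind the grasp point. The pads swing forward as they close: fully open they stand 13 mm farther back than shut.
Start: joints at [-1.316, 0.353, 1.633, -0, 1.155, -0.002], TCP at [158.74, -604.508, 231.281] pointing down, gripper open.
Joint ranges: [-2.63, 2.63], [-0.92, 2.1], [0.06, 2.66], [-1.3, 4.44], [0, 2.69], [-3.02, 3.02]. Speed limits (rad/s): [2.22, 2.22, 2.79, 3.14, 3.14, 3.14].

INTERFACE

Orientations are given as [roll, pitch, yaw] about the fixed x, y, z axes, in that order (R = Rz(yaw) Ry(pitch) Rx(roll)).
In Python, from rig import r gives the robot as it stands. The module is installed in compiled form; this text tells all that it offers.
- The arm moves only by the tool play_rows, never from a script. Its argument "rows" is a list of rows, each an object with "dp": the shift along the tool's x, y, z in units of 40 mm (1.0 is 40 mm), a list of three; "turn": the turn, a rotation vector about the tool's x, y, z in units of 6 degrees (1.0 is 6 degrees), a list of three; "fingers": the closure, from 0 (fully open) to 1 (shut). In form: [{"dp": [tx, ty, tz], "turn": [wx, wy, wz], "fingers": fingers}, ...]. A call has 1 to 5 rows; each row shifts and turns the commanded pose from where the row before left it, along the tool's axes as they then stand; what a row does not reach is not made up. A row lasts 1/12 s, in which the tool goes at most 41.7 mm and 7.16 degrees, less where a joint would pass 70% of its speed; a pose out of reach is approached as far as the arm can. A call is refused whole if a number of a shift passes 1 or a number of a turn 1, either way. A call with a gripper value outside its range is refused whole. The fingers move at their own pace and stop on an object; "force" is the grip in N (left out, the last holds). Time passes only in rows, so rows that do not move let the fingers close. It gives the time, the measured TCP pose, the force, the opening and the grip force at its end, in the units of the state.
- r.sense(): the state, without advancing time (a new reading comes with each control period).
- r.grab_frame(name): name is "side" or "top"; returns a dict with "pixels" (400x640x3 uint8, red, green, blue), "fx", "fy", "cx", "cy" (pixels), "pose" (4x4, takes a point from camera to world coordinates). Camera axes: x right, y down, z forward; pixel columns grow to the right and rows downward; lengths in mm; the calibration is good to about 2 mm. A picture is of the moment at which its call begins. There is no depth.
- r.sign_off(): hands the job in; it is judged then, once.
The state is a dict: "clock": time; "qpos": joint angles; "qvel": joint speeds; "joint_efforts": joint torques, N m; "eef_pos": TCP position; "tcp_rot": TCP orientation; "contact_force": force on the tool from outside, world axes, zero at the start; "wrist_torque": the same for the moment, N m; "opening": opening from 0.0 (shut) to 1.0 (fully open); "grasp_force": force on a finger pad.
Only numpy, scipy, OpenCV 4.12 (cv2) and the standard library are available. Lean on these libraries where they do the work, as an engineer would, in place of code of your own. Each camera call takes 0.05 s, during which the arm holds its last target. There are 200 camera calls.

TASK

Hook the two claws of the blue mug arm into the top pair of slots of the counter rack and let go, so that it hangs there on the orange latch without being locked. Then press it down by the ledge at its back until it is fully home and the latch snaps out over it. Last, with the shut fingers behind its upturned front end, pull it straight out from the rack with about 10 N (never over 40 N) for half a second to prove that it holds, and leave it locked there, without disturbing the mug and jars.

Things in the scene. Friction and masses are not known exactly. Their poses are not given: they have to be found in the camera images.
- mug_arm: Blue T-shaped metal arm (about 0.29 kg), standing upright on the worktop at first. Origin: bottom middle of the rear face of its back plate; x to the rear (into the rack once mounted), z up; the arm runs to -x. Back plate x -6..0 mm, 110 mm wide in y, z 0..70. The two claws and a round steel nib (x 0..8, 24 mm wide, z 61..67, caught by the latch) stick out behind it.
- grip (a point): Place to grip the mug arm from above, across its y: x -75, z 35 mm in its frame. There the web is 10 mm thick in y. The web spans x -150..-6, z 23..45; a foot below it of the same thickness x -75..-4, z 0..26.
- claws (a point): Point midway between the mug arm's two steel claws, at x 0, z 50 mm in its frame (underside of the shanks). The claws lie at y -38 and +38 mm, 8 mm wide in y: shank z 50..58 from the plate back to x 12.5, ending in a tooth at x 6.5..12.5 that hangs down to z 30, 20 mm below the shank.
- ledge (a point): Middle of the flat ledge along the top of the mug arm's back plate, where it is pressed down: x -14, z 70 mm in its frame; the ledge spans x -28..0 and 110 mm in y. Pressing farther out on the arm makes it bind.
- end_stop: Upturned front end, fixed to the mug arm: blue plate 12 mm thick in x, 26 mm wide in y, rising 30 mm above the web. Origin in its middle at the height of the web's top (mug_arm x -144, z 45 mm); axes as the mug arm's. Its inner face is at x +6 mm, its top at z +30 mm.
- rack: Fixed rack: two dark slotted uprights on a wooden foot (x -90..60, 160 mm wide, 12 high). Origin on the worktop, midway between the uprights, in the plane of their front faces; x into the rack, z up. Uprights: 35 mm wide, centred at y -38 and +38 mm, top at z 204, front wall 5 mm thick, smooth. Slots 15 wide, 38 high, at z 40..78, 90..128 and 140..178 (top pair, to use).
- seat (a point): Where the mug arm's origin lies when fully home in the top slots: rack x 0, y 0, z 90 mm, axes as the rack's. The claws enter along rack x with the arm level and its origin 22 to 29 mm above this (25 is best), until the plate meets the uprights; then lower: it comes to hang on the latch 8 to 13 mm above the seat, up to 0.06 rad nose-down. Home, it rests on the slot edges with 1.5 mm play outward.
- latch (a joint): Orange spring latch between the uprights, just above the nib's home: 0 = sprung out (also before mounting), up to 0.010 m = pushed back into the rack by the passing nib. Its sloped top carries the unlocked arm and yields to about 6 to 20 N pressed on the ledge; its flat underside then stands 1 mm above the nib.
- jam_jar: Jam jar with yellow lid, 71 mm wide, 110 mm tall, bystander; origin at the centre of its underside.
- spice_jar: Spice jar with black lid, 41 mm wide, 105 mm tall, bystander; origin at the centre of its underside.
- mug: Striped mug, 86 x 120 x 90 mm tall, bystander; origin at the centre of its underside.
Mind the look-alikes: they are no part of the job. There is more than one size of the mug_arm; the job needs the largest.

How it is judged (in metres and radians):
On the way, in this order (a step that is already met when the one before it is completed fails the run):
1. the arm hangs by both claws in the top slots, let go, 5 to 17 mm above its home position (not locked) (x of mug_arm in the frame of seat between -0.006 and 0.004 m and y of mug_arm in the frame of seat between -0.008 and 0.008 m and z of mug_arm in the frame of seat between 0.005 and 0.017 m and angle between mug_arm's own z axis and vertical below 0.12 rad and contact force between the fingers and mug_arm below 0.2 N), for 0.3 s.
2. the arm is pressed home (within 3 mm) and the latch has sprung out over it (z of mug_arm in the frame of seat below 0.003 m and x of mug_arm in the frame of seat above -0.006 m and value of joint latch below 0.002 m), for 0.2 s.
3. the fingers, behind the upturned front end and below its top, pull on it with at least 5 N for 0.3 s while the arm stays locked (contact force between the fingers and end_stop above 5 N and x of the grasp point in the frame of end_stop above 0.007 m and z of the grasp point in the frame of end_stop below 0.04 m and z of mug_arm in the frame of seat below 0.004 m and value of joint latch below 0.002 m), for 0.3 s.
At the end, for the whole second after the job is handed in: The mug arm sits at rest with both claws in the top slots, its origin within 4 mm of the seat's height, 5 mm in depth and 8 mm sideways, tilted less than 0.08 rad, with the latch sprung out (under 2 mm) over it (x of mug_arm in the frame of seat between -0.005 and 0.003 m and y of mug_arm in the frame of seat between -0.008 and 0.008 m and z of mug_arm in the frame of seat between -0.003 and 0.004 m and angle between mug_arm's own z axis and vertical below 0.08 rad and value of joint latch below 0.002 m and linear speed of mug_arm below 0.02 m/s); the robot touches nothing.
It fails at once if the upturned end is pulled with more than 40 N (contact force between the fingers and end_stop above 40 N).
It fails at once if a bystander (mug or jar) is moved more than 3 cm (distance of any of jam_jar, spice_jar, mug from where it was at the start of the episode above 0.03 m).
It also fails if it takes over 61 s, if anything falls off the work surface, if the arm or the gripper's body presses on something with over 40 N, if the wrist force passes 120 N, or if a joint passes its speed limit or range.

## Working session

There is one attempt and no reset: what is moved stays moved. The work goes in short steps, Python scripts to look and compute and a tool call to move; the robot and the scene stay as the last step left them, time stands still between calls to the robot, and variables do not carry over. Pictures are saved under pics/ and viewed, at most 10 in all, crops included, and the job is handed in when it is done.

Besides the shell and the picture viewer there is one more tool, called as a command line: name --argument value ..., lists and objects as JSON in quotes. play_rows: Moves the arm, as the interface text tells. Its arguments: {"type":"object","properties":{"rows":{"type":"array"},"force":{"type":"number"}},"required":["rows"]}

```bash
mkdir -p pics; python3 - <<'E'
from rig import r
import cv2,pickle
for n in ("side","top"):
    f=r.grab_frame(n); cv2.imwrite(f"pics/{n}0.png",f["pixels"][:,:,::-1]); pickle.dump(f,open(f"{n}0.pkl","wb"))
    print(n,f["fx"],f["cx"],f["cy"],f["pose"].round(3).tolist())
print(r.sense(),r.tcp_to_grasp)
E
```

```text
side 430.99532330569457 307.7170390304924 202.06434782854663 [[0.503, 0.691, -0.519, 1227.863], [0.864, -0.402, 0.302, -533.944], [0.0, -0.6, -0.8, 1120.46], [0.0, 0.0, 0.0, 1.0]]
top 498.1294647705997 314.56184896211937 191.00145697227782 [[0.02, -0.985, 0.172, 368.279], [-0.999, -0.014, 0.037, -209.486], [-0.034, -0.173, -0.984, 1336.805], [0.0, 0.0, 0.0, 1.0]]
{'clock': 0.1, 'qpos': array([-1.31640576e+00,  3.53581954e-01,  1.63406981e+00,  1.30248463e-05,
        1.15522279e+00, -2.40036706e-03]), 'qvel': array([ 5.67489115e-04, -6.59484311e-05, -4.96653801e-04, -1.06367056e-03,
       -1.14054955e-03, -2.77620896e-04]), 'joint_efforts': array([ 7.95432925e-05, -6.06357765e+01, -3.42819142e+01,  6.98968051e-05,
        4.01785699e-03,  1.57861564e-05]), 'eef_pos': array([ 158.62890355, -604.07803655,  230.63055105]), 'tcp_rot': array([-3.14031078e+00, -1.49864862e-05,  2.56785656e-01]), 'contact_force': array([-0.27276295, -0.15694436, -0.65514207]), 'wrist_torque': array([ 0.0038379 , -0.04189983, -0.03587951]), 'grasp_force': 0.0, 'opening': 1.0002197809819646} 18.700000000000003
```

View pics/side0.png

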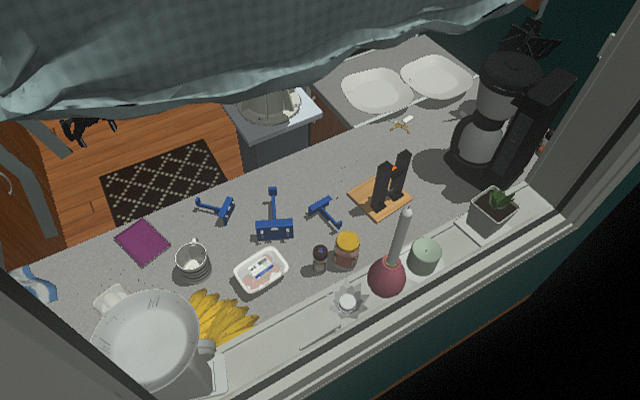

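View pics/top0.png

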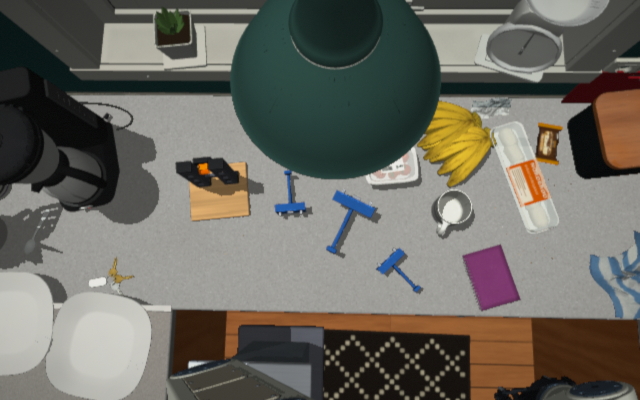

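```bash
cat > h.py <<'E'
import numpy as np,cv2,pickle
def ray(f,uv,z):
    uv=np.atleast_2d(np.asarray(uv,float)); P=f["pose"]
    d=np.c_[(uv[:,0]-f["cx"])/f["fx"],(uv[:,1]-f["cy"])/f["fy"],np.ones(len(uv))]@P[:3,:3].T
    o=P[:3,3]; return (o+d*((z-o[2])/d[:,2])[:,None])
def proj(f,p):
    P=f["pose"];c=(np.atleast_2d(p)-P[:3,3])@P[:3,:3]
    return np.c_[c[:,0]/c[:,2]*f["fx"]+f["cx"],c[:,1]/c[:,2]*f["fy"]+f["cy"]]
def blue(f):
    h=cv2.cvtColor(f["pixels"],cv2.COLOR_RGB2HSV); return cv2.inRange(h,(105,130,40),(125,255,255))
E
python3 - <<'E'
from h import *
T=pickle.load(open("top0.pkl","rb"));S=pickle.load(open("side0.pkl","rb"))
for n,f in(("top",T),("side",S)):
    m=blue(f);k,l,st,c=cv2.connectedComponentsWithStats(m)
    for i in range(1,k):
        if st[i,4]>60: print(n,st[i].tolist(),c[i].round(1))
def crop(f,x,y,w,h,s): return cv2.resize(f["pixels"][y:y+h,x:x+w,::-1],None,fx=s,fy=s,interpolation=cv2.INTER_NEAREST)
a=crop(T,270,165,160,135,2.5); a=crop(T,315,180,70,80,5)
b=crop(T,170,145,85,80,4.7)[:400]
c=crop(S,190,180,155,65,5)[:, :]
top=np.hstack([a,b[:, :400]]) if a.shape[0]==b.shape[0] else np.hstack([a,cv2.resize(b,(400,400))])
cv2.imwrite("pics/c1.png",top)
d=crop(S,340,140,80,90,6); cv2.imwrite("pics/c2.png",np.hstack([crop(S,245,175,60,75,5)[:375],cv2.resize(crop(S,340,145,80,80,5),(375,375))]))
E
```

```text
top [275, 170, 30, 43, 330] [289.4 200.8]
top [327, 191, 48, 62, 620] [349.5 212.3]
top [377, 249, 43, 43, 343] [395.4 265.9]
side [256, 195, 37, 34, 337] [273.6 220. ]
side [199, 197, 34, 20, 170] [221.2 206.5]
side [309, 196, 33, 29, 177] [323.2 206.8]
```

View pics/c1.png

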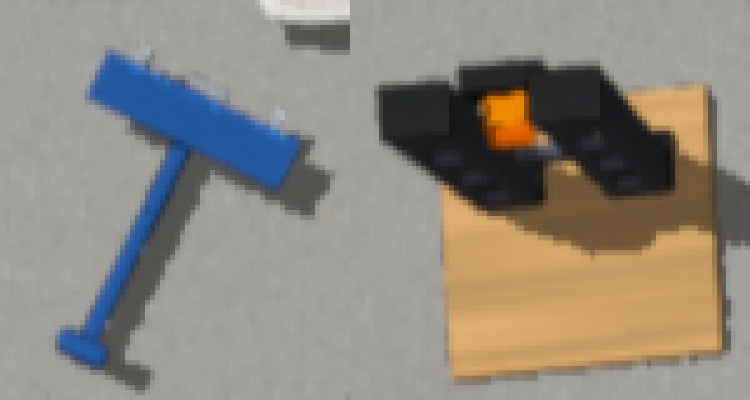

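View pics/c2.png

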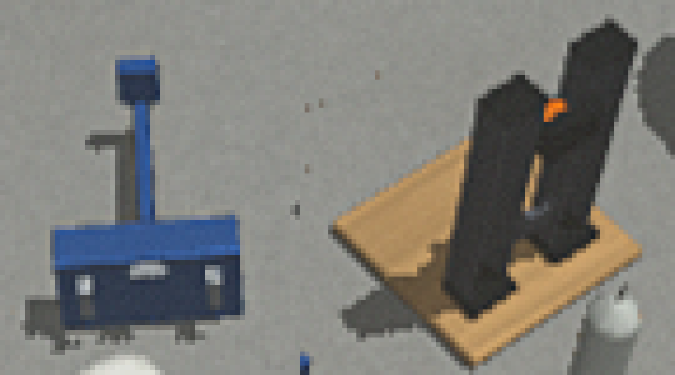

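Candidates in the top view: (289,201), (350,212), (395,266). The one at (350,212) has the widest ledge and most blue pixels, and the crop shows both claws and the nib, so it is the largest. Measuring it and the rack now.

```bash
cat > m.py <<'E'
from h import *
def edge(mask,axis,last):
    """boundary points of mask: per column (axis=0) or row (axis=1), first/last pixel edge"""
    pts=[]
    for i in np.where(mask.any(axis))[0]:
        v=np.where(mask[:,i] if axis==0 else mask[i])[0]
        e=v[-1]+.5 if last else v[0]-.5
        pts.append((i,e) if axis==0 else (e,i))
    return np.array(pts,float)
def fit(P):
    for _ in range(4):
        vx,vy,x0,y0=cv2.fitLine(P.astype(np.float32),cv2.DIST_HUBER,0,.01,.01).ravel()
        d=abs((P[:,0]-x0)*vy-(P[:,1]-y0)*vx); P=P[d<max(1.0 if _>1 else 2.5,0)]
    return np.array([x0,y0]),np.array([vx,vy]),len(P)
def wood(f):
    h=cv2.cvtColor(f["pixels"],cv2.COLOR_RGB2HSV); return cv2.inRange(h,(8,70,60),(24,200,255))
E
python3 - <<'E'
from m import *
T=pickle.load(open("top0.pkl","rb"));S=pickle.load(open("side0.pkl","rb"))
def show(n,L,f,z):
    p=ray(f,[L[0]-10*L[1],L[0]+10*L[1]],z);d=p[1]-p[0];d/=np.hypot(*d[:2])
    nn=np.array([-d[1],d[0]]);print(n,L[2],'pt',p.mean(0)[:2].round(1),'dir',d[:2].round(3),'ang',np.degrees(np.arctan2(d[1],d[0])).round(2));return p.mean(0)[:2],d[:2]
def inter(a,b):
    t=np.linalg.solve(np.c_[a[1],-b[1]],b[0]-a[0]);return a[0]+t[0]*a[1]
# foot, top view (front edge -> row last; right side -> col last)
w=wood(T).copy();w2=np.zeros_like(w);w2[150:230,185:255]=w[150:230,185:255];w2=w2>0
pf=edge(w2,0,True);pf=pf[pf[:,1]>205];F=show('foot front',fit(pf),T,12)
pr=edge(w2,1,True);R=show('foot right',fit(pr[(pr[:,1]<213)&(pr[:,0]>240)]),T,12)
pl=edge(w2,1,False);L=show('foot left',fit(pl[(pl[:,1]>190)&(pl[:,1]<218)]),T,12)
print('corners FL,FR',inter(F,L).round(1),inter(F,R).round(1),np.linalg.norm(inter(F,L)-inter(F,R)).round(1))
# side view foot hull
w=wood(S);w2=np.zeros_like(w);w2[150:225,340:420]=w[150:225,340:420]
c=max(cv2.findContours(w2,0,1)[0],key=cv2.contourArea);q=cv2.approxPolyDP(cv2.convexHull(c),2.5,True)[:,0]
print('side foot',q.tolist(),ray(S,q,12)[:,:2].round(1).tolist())
# arm
def comp(f,c):
    k,l=cv2.connectedComponents(blue(f));return l==l[c[1],c[0]]
m=comp(T,(354,204));ys,xs=np.where(m)
v=cv2.cvtColor(T["pixels"],cv2.COLOR_RGB2HSV)[...,2]
print('V hist',np.histogram(v[m],8))
for z in(70,):
    er=cv2.morphologyEx(m.astype(np.uint8),cv2.MORPH_OPEN,np.ones((6,6)))
    l=max(cv2.findContours(er,0,1)[0],key=cv2.contourArea)[:,0]
    W=ray(T,l,z)[:,:2].astype(np.float32);rc=cv2.minAreaRect(W);print('ledge rect',rc,cv2.boxPoints(rc).round(1).tolist())
for c in((290,209),(392,260)):
    mm=comp(T,c).astype(np.uint8);er=cv2.morphologyEx(mm,cv2.MORPH_OPEN,np.ones((5,5)))
    cs=cv2.findContours(er,0,1)[0]
    if cs: print('other',cv2.minAreaRect(ray(T,max(cs,key=cv2.contourArea)[:,0],60)[:,:2].astype(np.float32)))
# web axis z45
ws=[]
for y in range(215,243):
    x=np.where(m[y,:358])[0]; x=x[x<372]
    if 3<=len(x)<9: ws.append(((x[0]+x[-1])/2,y))
Wb=show('web',fit(np.array(ws)),T,45)
es=(ys>=244)&m[ys,xs]; print('endstop px',xs[es].min(),xs[es].max(),ray(T,[[xs[es].mean(),ys[es].mean()]],75)[0].round(1))
h=cv2.cvtColor(T["pixels"],cv2.COLOR_RGB2HSV);o=cv2.inRange(h,(5,200,150),(18,255,255))[140:190,180:250];yy,xx=np.where(o);print('orange',xx.mean()+180,yy.mean()+140,ray(T,[[xx.mean()+180,yy.mean()+140]],170)[0].round(1))
E
```

```text
foot front 59 pt [522.9  93.4] dir [ 0.112 -0.994] ang -83.56
foot right 51 pt [591.2  20.3] dir [-0.993 -0.118] ang -173.23
foot left 27 pt [566.7 178.4] dir [-0.994 -0.113] ang -173.5
corners FL,FR [514.  172.4] [531.9  13.2] 160.2
side foot [[374, 175], [412, 197], [377, 222], [347, 194]] [[523.3, 134.9], [661.8, 186.9], [684.6, 31.4], [545.5, 11.5]]
V hist (array([  8,  12,  28,  37,  45, 416,  57,  17]), array([ 88.   , 100.625, 113.25 , 125.875, 138.5  , 151.125, 163.75 ,
       176.375, 189.   ]))
ledge rect ((554.1519775390625, -263.9696960449219), (106.28096771240234, 30.551944732666016), 64.95243835449219) [[517.7999877929688, -305.6000061035156], [545.5, -318.6000061035156], [590.5, -222.3000030517578], [562.7999877929688, -209.39999389648438]]
other ((547.9823608398438, -97.64186096191406), (22.85447120666504, 76.23490905761719), 5.677567958831787)
other ((414.3834228515625, -359.35980224609375), (22.783248901367188, 75.53336334228516), 45.27579116821289)
web 28 pt [ 492.  -231.1] dir [ 0.908 -0.418] ang -24.74
endstop px 327 335 [ 443.5 -208.4   75. ]
orange 203.27710843373495 168.289156626506 [624.6 104.4 170. ]
```

```bash
python3 - <<'E'
from m import *
T=pickle.load(open("top0.pkl","rb"));S=pickle.load(open("side0.pkl","rb"))
k,l=cv2.connectedComponents(blue(T));m=(l==l[204,354]).astype(np.uint8)
er=cv2.morphologyEx(m,cv2.MORPH_OPEN,np.ones((5,5)))
yy,xx=np.where(er);W=ray(T,np.c_[xx,yy],70)[:,:2].astype(np.float32);rc=cv2.minAreaRect(W);b=cv2.boxPoints(rc)
print('ledge',rc,b.round(1).tolist())
up=edge(m>0,0,False);up=up[up[:,1]<215];x0,d,n=fit(up);p=ray(T,[x0-15*d,x0+15*d],70)[:,:2];print('rear edge',p.mean(0).round(1),np.degrees(np.arctan2(*(p[1]-p[0])[::-1])).round(2),n)
# rack upright corners predicted vs pictures
a=np.radians(6.55);X=np.array([np.cos(a),np.sin(a),0]);Y=np.array([-np.sin(a),np.cos(a),0]);o=np.array([612.8,103.5,0])
for nm,(x,y,z) in dict(FR=(-90,-80,12),FL=(-90,80,12),BR=(60,-80,12),RRtop=(0,-55.5,204),RLtop=(0,-20.5,204),LRtop=(0,20.5,204),LLtop=(0,55.5,204)).items():
    q=o+x*X+y*Y+[0,0,z];print(nm,proj(T,q).round(1)[0],proj(S,q).round(1)[0])
for nm,uv,z in(('jamlid',(347,238),110),('spicelid',(320,251),105),('mugtop',(192,250),90)):print(nm,ray(S,[uv],z)[0].round(0))
v=cv2.cvtColor(S["pixels"],cv2.COLOR_RGB2GRAY);
for y in(153,160,166):print(y,v[y,364:416].tolist())
g=cv2.cvtColor(T["pixels"],cv2.COLOR_RGB2GRAY)
for y in(163,166,170):print(y,g[y,172:232].tolist())
E
```

```text
ledge ((509.1688537597656, -258.5047912597656), (98.54309844970703, 153.08616638183594), 85.42469024658203) [[428.8999938964844, -301.5], [581.5, -313.70001220703125], [589.4000244140625, -215.5], [436.79998779296875, -203.3000030517578]]
rear edge [ 571.3 -266.4] -114.94 38
FR [249.6 214.9] [345.4 191. ]
FL [190.7 220.7] [381.5 169. ]
BR [245.7 160.9] [376.3 221.4]
RRtop [223.2 167.7] [377.1 165. ]
RLtop [208.4 169.2] [386.1 159.5]
LRtop [191.  170.9] [396.5 153.3]
LLtop [176.3 172.4] [405.2 148. ]
jamlid [ 735. -121.  110.]
spicelid [ 730. -206.  105.]
mugtop [ 542. -504.   90.]
153 [147, 146, 143, 144, 144, 145, 146, 145, 147, 147, 142, 145, 144, 147, 146, 145, 147, 147, 147, 143, 140, 141, 143, 146, 143, 142, 145, 141, 146, 143, 144, 145, 149, 134, 125, 86, 50, 43, 48, 49, 55, 49, 52, 47, 49, 45, 50, 84, 144, 148, 147, 153]
160 [144, 142, 142, 143, 145, 146, 146, 141, 140, 143, 146, 146, 140, 139, 138, 143, 142, 148, 146, 147, 149, 134, 116, 116, 150, 148, 147, 147, 141, 145, 149, 148, 78, 50, 54, 57, 54, 55, 51, 54, 52, 52, 54, 52, 54, 43, 120, 132, 87, 73, 83, 80]
166 [144, 144
[... 289 characters left out ...]
9, 40, 38, 36, 32, 48, 35, 24, 19, 18, 17, 24, 44, 49, 50, 51, 61, 88, 110, 111, 56, 40, 39, 39, 39, 39, 39, 39, 39, 38, 39, 38, 38, 38, 38, 37, 21, 22, 26, 43, 95, 139, 154, 156, 158]
166 [159, 159, 156, 124, 63, 40, 38, 38, 39, 39, 39, 39, 40, 39, 39, 40, 40, 39, 38, 22, 23, 23, 23, 24, 34, 87, 107, 101, 145, 151, 151, 152, 152, 152, 149, 83, 47, 40, 40, 40, 39, 39, 39, 39, 39, 39, 39, 40, 39, 39, 40, 21, 23, 24, 26, 25, 30, 70, 124, 162]
170 [159, 159, 159, 153, 77, 43, 40, 41, 39, 40, 39, 40, 39, 38, 39, 40, 41, 40, 41, 22, 22, 24, 24, 24, 25, 28, 51, 76, 81, 107, 123, 132, 133, 131, 130, 125, 92, 80, 51, 31, 26, 28, 27, 28, 27, 27, 27, 27, 26, 28, 30, 28, 27, 25, 26, 24, 24, 25, 24, 26]
```

play_rows --rows '[{"dp": [0,0,0],"turn": [0,0,0.942],"fingers": 0},{"dp": [0,0,0],"turn": [0,0,0.942],"fingers": 0},{"dp": [0,0,0],"turn": [0,0,0.942],"fingers": 0},{"dp": [0,0,0],"turn": [0,0,0.942],"fingers": 0},{"dp": [0,0,0],"turn": [0,0,0.942],"fingers": 0}]'

```text
clock: 0.52
eef_pos: [158.7, -604.2, 230.8]
tcp_rot: [-3.141, 0.0, -0.241]
contact_force: [0.3, -0.1, -0.5]
opening: 1.002
grasp_force: 0.0
```

play_rows --rows '[{"dp": [0,0,0],"turn": [0,0,0.942],"fingers": 0},{"dp": [0,0,0],"turn": [0,0,0.942],"fingers": 0},{"dp": [0.3,-0.9,0.2],"turn": [0,0,0],"fingers": 0},{"dp": [0.3,-0.9,0.2],"turn": [0,0,0],"fingers": 0},{"dp": [0.3,-0.9,0.2],"turn": [0,0,0],"fingers": 0}]'

```text
clock: 0.93
eef_pos: [237.0, -520.6, 206.6]
tcp_rot: [-3.141, 0.0, -0.435]
contact_force: [0.5, -0.4, -0.3]
opening: 1.0
grasp_force: 0.0
```

play_rows --rows '[{"dp": [0.3,-0.9,0.2],"turn": [0,0,0],"fingers": 0},{"dp": [0.3,-0.9,0.2],"turn": [0,0,0],"fingers": 0},{"dp": [0.3,-0.9,0.2],"turn": [0,0,0],"fingers": 0},{"dp": [0.3,-0.9,0.2],"turn": [0,0,0],"fingers": 0},{"dp": [0.3,-0.9,0.2],"turn": [0,0,0],"fingers": 0}]'

```text
clock: 1.35
eef_pos: [367.7, -381.9, 166.8]
tcp_rot: [-3.141, 0.0, -0.434]
contact_force: [0.7, -1.5, 0.6]
opening: 1.0
grasp_force: 0.0
```

play_rows --rows '[{"dp": [0.3,-0.9,0.2],"turn": [0,0,0],"fingers": 0},{"dp": [0.3,-0.9,0.2],"turn": [0,0,0],"fingers": 0},{"dp": [0.3,-0.9,0.2],"turn": [0,0,0],"fingers": 0},{"dp": [0.3,-0.9,0.2],"turn": [0,0,0],"fingers": 0},{"dp": [0,0,0],"turn": [0,0,0],"fingers": 0}]'

```text
clock: 1.77
eef_pos: [473.9, -268.5, 133.8]
tcp_rot: [-3.14, 0.001, -0.43]
contact_force: [-1.1, 0.9, 0.3]
opening: 1.001
grasp_force: 0.0
```

play_rows --rows '[{"dp": [0.155,-0.52,0],"turn": [0,0,0],"fingers": 0},{"dp": [0.155,-0.52,0.3],"turn": [0,0,0],"fingers": 0},{"dp": [0,0,0.9],"turn": [0,0,0],"fingers": 0},{"dp": [0,0,0.9],"turn": [0,0,0],"fingers": 0},{"dp": [0,0,0],"turn": [0,0,0],"fingers": 0}]'

```text
clock: 2.18
eef_pos: [495.8, -238.3, 45.7]
tcp_rot: [-3.141, 0.01, -0.433]
contact_force: [-2.1, 0.8, -0.0]
opening: 0.998
grasp_force: 0.0
```

```bash
python3 - <<'E'
from rig import r
from h import *
o=[]
for n,(x,y,w,h) in (("side",(235,165,80,80)),("top",(305,165,80,80))):
    f=r.grab_frame(n); pickle.dump(f,open(f"{n}1.pkl","wb")); o.append(cv2.resize(f["pixels"][y:y+h,x:x+w,::-1],(400,400),interpolation=0))
cv2.imwrite("pics/g1.png",np.hstack(o)); s=r.sense();print(s['eef_pos'],s['tcp_rot'],s['contact_force'])
E
```

```text
[ 498.49604038 -240.11781614   50.60329969] [-3.14155629  0.00364554 -0.4338575 ] [0.99266476 0.46347822 1.61725747]
```

View pics/g1.png

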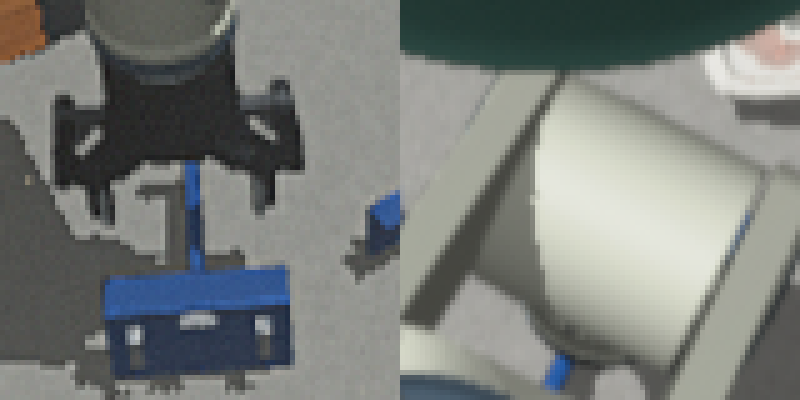

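The picture shows the open fingers straddling the web, centred on it (side crop about (190,190)), and clear of the ledge.

play_rows --rows '[{"dp": [0.05,-0.14,0.43],"turn": [0,0,0],"fingers": 0},{"dp": [0,0,0.42],"turn": [0,0,0],"fingers": 0},{"dp": [0,0,0],"turn": [0,0,0],"fingers": 0},{"dp": [0,0,0],"turn": [0,0,0],"fingers": 0},{"dp": [0,0,0],"turn": [0,0,0],"fingers": 0.4}]' --force 80

```text
clock: 2.7
eef_pos: [504.8, -237.0, 19.2]
tcp_rot: [3.142, -0.002, -0.434]
contact_force: [1.1, 0.1, 0.3]
opening: 0.885
grasp_force: 0.0
```

play_rows --rows '[{"dp": [0,0,0],"turn": [0,0,0],"fingers": 0.7},{"dp": [0,0,0],"turn": [0,0,0],"fingers": 1},{"dp": [0,0,0],"turn": [0,0,0],"fingers": 1},{"dp": [0,0,0],"turn": [0,0,0],"fingers": 1},{"dp": [0,0,0],"turn": [0,0,0],"fingers": 1}]'

```text
clock: 3.12
eef_pos: [503.9, -236.3, 17.5]
tcp_rot: [-3.142, -0.0, -0.434]
contact_force: [-0.1, 0.1, 0.1]
opening: 0.143
grasp_force: 0.0
```

play_rows --rows '[{"dp": [0,0,0],"turn": [0,0,0],"fingers": 1},{"dp": [0,0,0],"turn": [0,0,0],"fingers": 1},{"dp": [0,0,0],"turn": [0,0,0],"fingers": 1},{"dp": [0,0,0],"turn": [0,0,0],"fingers": 1},{"dp": [0,0,0],"turn": [0,0,0],"fingers": 1}]'

```text
clock: 3.53
eef_pos: [503.9, -236.4, 17.7]
tcp_rot: [3.142, -0.0, -0.434]
contact_force: [-0.8, -1.7, 5.1]
opening: 0.103
grasp_force: 78.2
```

play_rows --rows '[{"dp": [0,0,-0.4],"turn": [0,0,0],"fingers": 1},{"dp": [0,0,-0.95],"turn": [0,0,0],"fingers": 1},{"dp": [0,0,-0.95],"turn": [0,0,0],"fingers": 1},{"dp": [0,0,-0.95],"turn": [0,0,0],"fingers": 1},{"dp": [0,0,-0.1],"turn": [0,0,-0.436],"fingers": 1}]'

```text
clock: 3.95
eef_pos: [506.8, -237.6, 157.5]
tcp_rot: [3.141, -0.008, -0.389]
contact_force: [2.1, -1.1, -1.4]
opening: 0.101
grasp_force: 78.4
```

play_rows --rows '[{"dp": [0,0,0],"turn": [0,0,-0.8],"fingers": 1},{"dp": [0,0,0],"turn": [0,0,-0.8],"fingers": 1},{"dp": [0,0,0],"turn": [0,0,-0.8],"fingers": 1},{"dp": [0,0,0],"turn": [0,0,-0.8],"fingers": 1},{"dp": [0,0,0],"turn": [0,0,-0.8],"fingers": 1}]'

```text
clock: 4.37
eef_pos: [503.3, -236.0, 150.9]
tcp_rot: [-3.141, 0.001, 0.035]
contact_force: [0.5, -0.1, -2.9]
opening: 0.101
grasp_force: 78.2
```

play_rows --rows '[{"dp": [0,0,0],"turn": [0,0,-0.8],"fingers": 1},{"dp": [0.1,-0.5,0],"turn": [0,0,0],"fingers": 1},{"dp": [0.1,-0.8,0],"turn": [0,0,0],"fingers": 1},{"dp": [0.1,-0.8,0],"turn": [0,0,0],"fingers": 1},{"dp": [0.1,-0.8,0],"turn": [0,0,0],"fingers": 1}]'

```text
clock: 4.78
eef_pos: [505.7, -118.1, 150.8]
tcp_rot: [-3.141, 0.001, 0.113]
contact_force: [1.1, -0.0, -2.5]
opening: 0.1
grasp_force: 78.4
```

play_rows --rows '[{"dp": [0.1,-0.8,0],"turn": [0,0,0],"fingers": 1},{"dp": [0.1,-0.8,0],"turn": [0,0,0],"fingers": 1},{"dp": [0.1,-0.8,0],"turn": [0,0,0],"fingers": 1},{"dp": [0,-0.8,0],"turn": [0,0,0],"fingers": 1},{"dp": [0,-0.8,0],"turn": [0,0,0],"fingers": 1}]'

```text
clock: 5.2
eef_pos: [499.4, 42.6, 151.0]
tcp_rot: [-3.142, 0.001, 0.115]
contact_force: [0.6, 0.7, -1.9]
opening: 0.098
grasp_force: 78.4
```

play_rows --rows '[{"dp": [0,-0.8,0],"turn": [0,0,0],"fingers": 1},{"dp": [0,-0.46,0],"turn": [0,0,0],"fingers": 1},{"dp": [0,0,0],"turn": [0,0,0],"fingers": 1},{"dp": [0,0,0],"turn": [0,0,0],"fingers": 1},{"dp": [0,0,0],"turn": [0,0,0],"fingers": 1}]'

```text
clock: 5.62
eef_pos: [494.1, 90.8, 151.1]
tcp_rot: [3.141, 0.001, 0.115]
contact_force: [-0.5, -0.5, -1.7]
opening: 0.1
grasp_force: 78.5
```

play_rows --rows '[{"dp": [0.02,0,0.3],"turn": [0,0,0],"fingers": 1},{"dp": [0,0,0.16],"turn": [0,0,0],"fingers": 1},{"dp": [0,0,0],"turn": [0,0,0],"fingers": 1},{"dp": [0,0,0],"turn": [0,0,0],"fingers": 1}]'

```text
clock: 5.95
eef_pos: [494.7, 90.4, 132.5]
tcp_rot: [3.141, 0.001, 0.113]
contact_force: [0.2, -0.4, -1.6]
opening: 0.098
grasp_force: 78.5
```

```bash
python3 - <<'E'
from rig import r
from h import *
o=[]
for n,(x,y,w,h) in (("side",(325,120,100,100)),("top",(165,140,100,100))):
    f=r.grab_frame(n); pickle.dump(f,open(f"{n}2.pkl","wb")); o.append(cv2.resize(f["pixels"][y:y+h,x:x+w,::-1],(400,400),interpolation=0))
cv2.imwrite("pics/g2.png",np.hstack(o)); s=r.sense();print(s['eef_pos'],s['tcp_rot'],s['contact_force'])
E
```

```text
[495.29194832  90.84187001 133.06501598] [3.14157336e+00 4.03603941e-05 1.13832301e-01] [ 0.17772055 -0.28132343 -2.28201765]
```

View pics/g2.png

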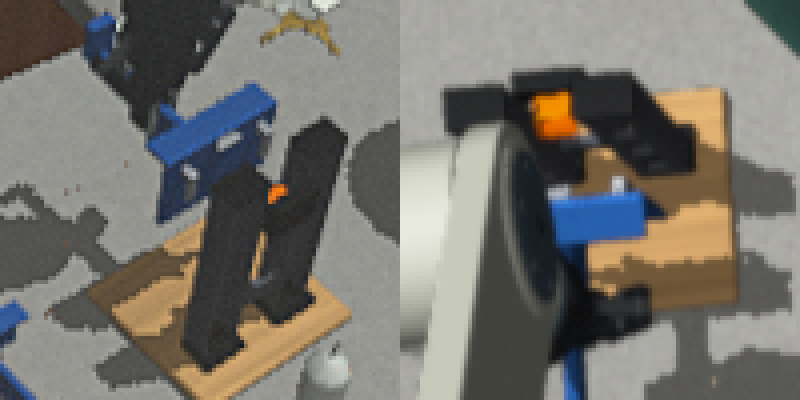

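```bash
python3 - <<'E'
from m import *
T=pickle.load(open("top2.pkl","rb"));S=pickle.load(open("side2.pkl","rb"));T0=pickle.load(open("top0.pkl","rb"))
print(abs(T['pose']-T0['pose']).max())
a=np.radians(6.55);R=np.array([[np.cos(a),np.sin(a)],[-np.sin(a),np.cos(a)]]);o=np.array([612.8,104.7])
rk=lambda f,uv,z:((ray(f,uv,z)[:,:2]-o)@R.T).round(1)
m=blue(T)>0;m[:185]=0;m[200:]=0;m[:,:195]=0;m[:,240:]=0
e=edge(m,1,True);print('ledge right edge px',e.tolist(),rk(T,e,185).tolist())
u=edge(m,0,False);u=u[u[:,0]<225];L=fit(u);p=rk(T,[L[0]-8*L[1],L[0]+8*L[1]],185);print('rear edge rack',p.tolist())
g=cv2.cvtColor(T["pixels"],cv2.COLOR_RGB2GRAY)
for y in(162,164,166):print(y,g[y,203:228].tolist())
print('uprights right edge rack', rk(T,[[222.5,166],[222.5,163]],204).tolist(), rk(T,[[207.4,166]],204).tolist(), rk(T,[[175.8,170],[190.5,170]],204).tolist())
# side view: rear face of plate corners & upright
ms=blue(S);k,l,st,c=cv2.connectedComponentsWithStats(ms);i=l[152,378];print(st[i])
q=np.argwhere(l==i)[:,::-1];h=cv2.approxPolyDP(cv2.convexHull(q.astype(np.int32)),2,True)[:,0];print(h.tolist())
v=cv2.cvtColor(S["pixels"],cv2.COLOR_RGB2HSV)[...,2]
print('hull z185',rk(S,h,185).tolist())
up=[[377.1,165],[405.2,148]]
for nm,(x,y,z) in dict(plRTrear=(-45,-55,185),plLTrear=(-45,55,185),plRTfront=(-73,-55,185),plLTfront=(-73,55,185),RRtop=(0,-55.5,204),RLtop=(0,-20.5,204),LRtop=(0,20.5,204),LLtop=(0,55.5,204)).items():
    w=o+np.array([x,y])@R;print(nm,proj(T,[*w,z]).round(1)[0],proj(S,[*w,z]).round(1)[0])
E
```

```text
0.0
ledge right edge px [[225.5, 188.0], [225.5, 189.0], [226.5, 190.0], [227.5, 191.0], [229.5, 192.0], [229.5, 193.0], [226.5, 194.0], [225.5, 195.0], [225.5, 196.0], [225.5, 197.0], [225.5, 198.0], [217.5, 199.0]] [[-45.2, -55.4], [-47.6, -55.2], [-50.2, -57.4], [-52.8, -59.6], [-55.7, -64.2], [-58.1, -64.1], [-59.8, -56.8], [-61.9, -54.3], [-64.3, -54.1], [-66.7, -54.0], [-69.1, -53.8], [-69.6, -34.8]]
rear edge rack [[-44.0, -9.0], [-43.7, -47.0]]
162 [34, 40, 47, 47, 29, 40, 41, 41, 41, 41, 42, 41, 40, 41, 40, 40, 41, 41, 41, 41, 24, 26, 41, 87, 145]
164 [128, 141, 153, 153, 88, 51, 43, 42, 42, 42, 41, 41, 41, 42, 42, 42, 41, 42, 41, 42, 25, 24, 25, 30, 52]
166 [157, 158, 159, 157, 88, 51, 42, 42, 42, 43, 42, 42, 43, 43, 41, 42, 42, 43, 42, 43, 23, 25, 26, 28, 27]
uprights right edge rack [[4.1, -55.4], [11.3, -55.9]] [[7.7, -19.9]] [[5.7, 55.1], [2.2, 20.5]]
[362 141  32  21 261]
[[393, 145], [367, 161], [362, 156], [365, 146], [387, 141]]
hull z185 [[-42.3, 49.5], [-40.4, -56.3], [-64.2, -55.0], [-89.7, -20.8], [-65.5, 46.6]]
plRTrear [225.3 187.9] [366.3 159.9]
plLTrear [179.3 192.5] [393.7 143.7]
plRTfront [226.1 199.6] [360.  154.2]
plLTfront [179.9 204.2] [387.3 138.4]
RRtop [222.6 167.7] [377.4 164.8]
RLtop [207.8 169.2] [386.5 159.4]
LRtop [190.5 170.9] [396.8 153.1]
LLtop [175.8 172.4] [405.5 147.9]
```

The crops show the plate level in front of the top slots: ledge right end at px (225.5,195), right upright edge at px 222.5. In rack coordinates the arm is within about 0.5 mm sideways and 44 mm out. Inserting.

play_rows --rows '[{"dp": [0.3,0,0],"turn": [0,0,0],"fingers": 1},{"dp": [0.3,0,0],"turn": [0,0,0],"fingers": 1},{"dp": [0.25,0,0],"turn": [0,0,0],"fingers": 1},{"dp": [0,0,0],"turn": [0,0,0],"fingers": 1},{"dp": [0,0,0],"turn": [0,0,0],"fingers": 1}]'

```text
clock: 6.47
eef_pos: [529.5, 95.3, 132.9]
tcp_rot: [3.142, -0.0, 0.114]
contact_force: [-0.8, -0.3, -3.4]
opening: 0.103
grasp_force: 78.5
```

play_rows --rows '[{"dp": [0.06,0,0],"turn": [0,0,0],"fingers": 1},{"dp": [0.06,0,0],"turn": [0,0,0],"fingers": 1},{"dp": [0,0,0],"turn": [0,0,0],"fingers": 1},{"dp": [0,0,0],"turn": [0,0,0],"fingers": 1}]'

```text
clock: 6.8
eef_pos: [533.6, 95.7, 132.9]
tcp_rot: [-3.142, 0.0, 0.115]
contact_force: [0.6, -0.4, -3.2]
opening: 0.101
grasp_force: 78.5
```

play_rows --rows '[{"dp": [0.06,0,0],"turn": [0,0,0],"fingers": 1},{"dp": [0,0,0],"turn": [0,0,0],"fingers": 1},{"dp": [0,0,0],"turn": [0,0,0],"fingers": 1}]'

```text
clock: 7.05
eef_pos: [536.2, 96.0, 132.9]
tcp_rot: [-3.142, -0.0, 0.115]
contact_force: [-0.5, 0.7, -2.7]
opening: 0.097
grasp_force: 78.5
```

play_rows --rows '[{"dp": [0.04,0,0],"turn": [0,0,0],"fingers": 1},{"dp": [0,0,0],"turn": [0,0,0],"fingers": 1},{"dp": [0,0,0],"turn": [0,0,0],"fingers": 1}]'

```text
clock: 7.3
eef_pos: [537.7, 96.2, 132.9]
tcp_rot: [3.142, 0.0, 0.115]
contact_force: [-0.1, -0.3, -2.8]
opening: 0.102
grasp_force: 78.4
```

play_rows --rows '[{"dp": [0.04,0,0],"turn": [0,0,0],"fingers": 1},{"dp": [0,0,0],"turn": [0,0,0],"fingers": 1},{"dp": [0,0,0],"turn": [0,0,0],"fingers": 1}]'

```text
clock: 7.55
eef_pos: [537.7, 96.2, 132.4]
tcp_rot: [3.142, 0.003, 0.114]
contact_force: [-5.1, -0.1, -0.9]
opening: 0.101
grasp_force: 78.8
```

play_rows --rows '[{"dp": [0.03,0,0],"turn": [0,0,0],"fingers": 1},{"dp": [0,0,0],"turn": [0,0,0],"fingers": 1},{"dp": [0,0,0],"turn": [0,0,0],"fingers": 1}]'

```text
clock: 7.8
eef_pos: [537.7, 96.2, 132.1]
tcp_rot: [3.141, 0.006, 0.114]
contact_force: [-9.4, -1.6, 0.2]
opening: 0.104
grasp_force: 79.0
```

play_rows --rows '[{"dp": [-0.07,0,0],"turn": [0,0,0],"fingers": 1},{"dp": [0,0,0.12],"turn": [0,0,0],"fingers": 1},{"dp": [0,0,0.11],"turn": [0,0,0],"fingers": 1},{"dp": [0,0,0],"turn": [0,0,0],"fingers": 1},{"dp": [0,0,0],"turn": [0,0,0],"fingers": 1}]'

```text
clock: 8.22
eef_pos: [537.7, 96.2, 123.3]
tcp_rot: [3.142, 0.0, 0.115]
contact_force: [-3.0, -0.7, -2.8]
opening: 0.104
grasp_force: 78.5
```

play_rows --rows '[{"dp": [0,0,0.04],"turn": [0,0,0],"fingers": 1},{"dp": [0,0,0],"turn": [0,0,0],"fingers": 1},{"dp": [0,0,0],"turn": [0,0,0],"fingers": 1}]'

```text
clock: 8.47
eef_pos: [537.7, 96.2, 122.0]
tcp_rot: [3.142, 0.0, 0.115]
contact_force: [-1.1, -1.0, -2.6]
opening: 0.096
grasp_force: 78.5
```

play_rows --rows '[{"dp": [0,0,0.04],"turn": [0,0,0],"fingers": 1},{"dp": [0,0,0],"turn": [0,0,0],"fingers": 1},{"dp": [0,0,0],"turn": [0,0,0],"fingers": 1}]'

```text
clock: 8.72
eef_pos: [537.8, 96.2, 120.5]
tcp_rot: [-3.142, -0.0, 0.115]
contact_force: [-1.3, -0.1, -3.0]
opening: 0.102
grasp_force: 78.6
```

play_rows --rows '[{"dp": [0,0,0.03],"turn": [0,0,0],"fingers": 1},{"dp": [0,0,0],"turn": [0,0,0],"fingers": 1},{"dp": [0,0,0],"turn": [0,0,0],"fingers": 1}]'

```text
clock: 8.97
eef_pos: [537.5, 96.2, 119.4]
tcp_rot: [3.142, 0.0, 0.115]
contact_force: [-3.1, -0.2, 0.8]
opening: 0.099
grasp_force: 79.1
```

play_rows --rows '[{"dp": [0,0,0.03],"turn": [0,0,0],"fingers": 1},{"dp": [0,0,0],"turn": [0,0,0],"fingers": 1},{"dp": [0,0,0],"turn": [0,0,0],"fingers": 1}]'

```text
clock: 9.22
eef_pos: [537.4, 96.2, 118.4]
tcp_rot: [-3.142, 0.0, 0.115]
contact_force: [-7.1, -1.5, 5.3]
opening: 0.102
grasp_force: 79.8
```

play_rows --rows '[{"dp": [0,0,-0.03],"turn": [0,0,0],"fingers": 1},{"dp": [0,0,0],"turn": [0,0,0],"fingers": 1},{"dp": [0,0,0],"turn": [0,0,0],"fingers": 0.85},{"dp": [0,0,0],"turn": [0,0,0],"fingers": 0.8},{"dp": [0,0,0],"turn": [0,0,0],"fingers": 0.5}]' --force 20

```text
clock: 9.63
eef_pos: [538.4, 96.3, 119.5]
tcp_rot: [-3.142, -0.001, 0.115]
contact_force: [0.1, -0.8, 0.4]
opening: 0.328
grasp_force: 0.0
```

play_rows --rows '[{"dp": [0,0,0],"turn": [0,0,0],"fingers": 0.5},{"dp": [0,0,0],"turn": [0,0,0],"fingers": 0.5},{"dp": [0,0,0],"turn": [0,0,0],"fingers": 0.5},{"dp": [0,0,0],"turn": [0,0,0],"fingers": 0.5},{"dp": [0,0,0],"turn": [0,0,0],"fingers": 0.5}]'

```text
clock: 10.05
eef_pos: [537.7, 96.2, 119.3]
tcp_rot: [-3.142, -0.0, 0.115]
contact_force: [0.1, -0.3, -0.2]
opening: 0.501
grasp_force: 0.0
```

```bash
python3 - <<'E'
from rig import r
from h import *
o=[]
for n,(x,y,w,h) in (("side",(325,120,100,100)),("top",(165,140,100,100))):
    f=r.grab_frame(n); pickle.dump(f,open(f"{n}3.pkl","wb")); o.append(cv2.resize(f["pixels"][y:y+h,x:x+w,::-1],(400,400),interpolation=0))
cv2.imwrite("pics/g3.png",np.hstack(o)); s=r.sense();print(s['eef_pos'],s['tcp_rot'],s['contact_force'])
E
```

```text
[537.66957666  96.18247582 119.25965407] [3.14158211e+00 8.99783221e-06 1.14543202e-01] [ 0.3940332  -0.00480407 -0.20329624]
```

View pics/g3.png

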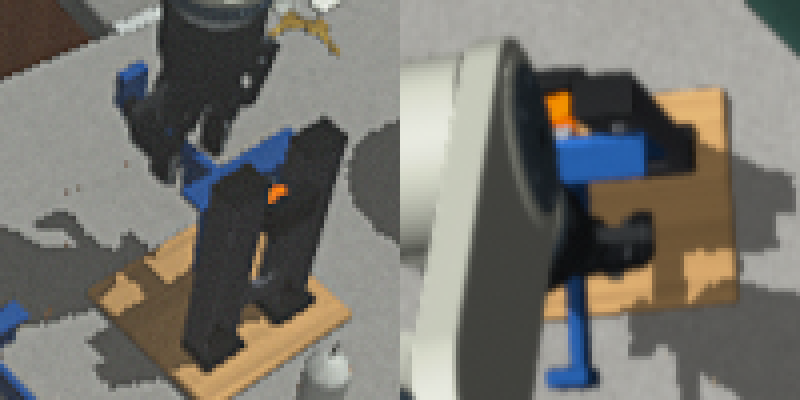

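The crops show the arm hanging let go: ledge seen against the uprights at top (600,155 in the crop), claws in the slots, not locked. Now lift out, shut the fingers and go above the ledge.

play_rows --rows '[{"dp": [0,0,-0.4],"turn": [0,0,0],"fingers": 0.5},{"dp": [0,0,-0.8],"turn": [0,0,0],"fingers": 0.5},{"dp": [0,0,-0.9],"turn": [0,0,0],"fingers": 0.5},{"dp": [0,0,-0.4],"turn": [0,0,0],"fingers": 0.5},{"dp": [0,0,0],"turn": [0,0,0],"fingers": 1}]'

```text
clock: 10.57
eef_pos: [540.1, 96.6, 223.6]
tcp_rot: [-3.141, -0.007, 0.115]
contact_force: [-0.7, -0.9, 0.0]
opening: 0.377
grasp_force: 0.0
```

play_rows --rows '[{"dp": [0.4,0,0],"turn": [0,0,0],"fingers": 1},{"dp": [0.6,0,0],"turn": [0,0,0],"fingers": 1},{"dp": [0.48,0,0],"turn": [0,0,0],"fingers": 1},{"dp": [0,0,0],"turn": [0,0,0],"fingers": 1},{"dp": [0,0,0],"turn": [0,0,0],"fingers": 1}]'

```text
clock: 10.98
eef_pos: [596.4, 102.9, 218.0]
tcp_rot: [3.142, 0.002, 0.114]
contact_force: [-0.1, -1.0, 0.4]
opening: 0.001
grasp_force: 0.0
```

play_rows --rows '[{"dp": [0,0,0],"turn": [0,0,0],"fingers": 1},{"dp": [0,0,0],"turn": [0,0,0],"fingers": 1},{"dp": [0,0,0],"turn": [0,0,0],"fingers": 1}]'

```text
clock: 11.23
eef_pos: [595.7, 102.9, 219.1]
tcp_rot: [3.142, 0.001, 0.115]
contact_force: [0.3, -0.1, -0.1]
opening: 0.004
grasp_force: 0.0
```

play_rows --rows '[{"dp": [0,0,0.4],"turn": [0,0,0],"fingers": 1},{"dp": [0,0,0.4],"turn": [0,0,0],"fingers": 1},{"dp": [0,0,0.3],"turn": [0,0,0],"fingers": 1},{"dp": [0,0,0],"turn": [0,0,0],"fingers": 1},{"dp": [0,0,0],"turn": [0,0,0],"fingers": 1}]'

```text
clock: 11.65
eef_pos: [595.9, 102.9, 174.9]
tcp_rot: [3.142, 0.002, 0.115]
contact_force: [0.7, -0.1, 0.3]
opening: 0.0
grasp_force: 0.0
```

play_rows --rows '[{"dp": [0,0,0.06],"turn": [0,0,0],"fingers": 1},{"dp": [0,0,0],"turn": [0,0,0],"fingers": 1},{"dp": [0,0,0],"turn": [0,0,0],"fingers": 1}]'

```text
clock: 11.9
eef_pos: [596.8, 103.0, 173.5]
tcp_rot: [-3.142, -0.001, 0.115]
contact_force: [0.7, 0.4, -0.2]
opening: 0.004
grasp_force: 0.0
```

play_rows --rows '[{"dp": [0,0,0.06],"turn": [0,0,0],"fingers": 1},{"dp": [0,0,0],"turn": [0,0,0],"fingers": 1},{"dp": [0,0,0],"turn": [0,0,0],"fingers": 1}]'

```text
clock: 12.15
eef_pos: [596.4, 103.0, 170.5]
tcp_rot: [-3.142, 0.0, 0.115]
contact_force: [0.2, 0.8, 0.8]
opening: 0.0
grasp_force: 0.0
```

play_rows --rows '[{"dp": [0,0,0.06],"turn": [0,0,0],"fingers": 1},{"dp": [0,0,0],"turn": [0,0,0],"fingers": 1},{"dp": [0,0,0],"turn": [0,0,0],"fingers": 1}]'

```text
clock: 12.4
eef_pos: [596.8, 103.0, 168.6]
tcp_rot: [-3.142, -0.001, 0.115]
contact_force: [-1.2, -0.7, 5.4]
opening: 0.003
grasp_force: 2.4
```

play_rows --rows '[{"dp": [0,0,0.06],"turn": [0,0,0],"fingers": 1},{"dp": [0,0,0],"turn": [0,0,0],"fingers": 1},{"dp": [0,0,0],"turn": [0,0,0],"fingers": 1}]'

```text
clock: 12.65
eef_pos: [597.0, 103.1, 166.8]
tcp_rot: [-3.141, -0.001, 0.115]
contact_force: [-1.7, -0.2, 10.1]
opening: 0.001
grasp_force: 4.8
```

play_rows --rows '[{"dp": [0,0,0.05],"turn": [0,0,0],"fingers": 1},{"dp": [0,0,0],"turn": [0,0,0],"fingers": 1},{"dp": [0,0,0],"turn": [0,0,0],"fingers": 1}]'

```text
clock: 12.9
eef_pos: [597.1, 103.1, 164.3]
tcp_rot: [-3.141, -0.001, 0.115]
contact_force: [-0.2, 0.0, 4.4]
opening: 0.002
grasp_force: 2.4
```

play_rows --rows '[{"dp": [0,0,0.05],"turn": [0,0,0],"fingers": 1},{"dp": [0,0,0],"turn": [0,0,0],"fingers": 1},{"dp": [0,0,0],"turn": [0,0,0],"fingers": 1}]'

```text
clock: 13.15
eef_pos: [596.1, 102.9, 161.1]
tcp_rot: [3.142, 0.001, 0.115]
contact_force: [-0.0, 0.6, -0.4]
opening: -0.001
grasp_force: 0.0
```

play_rows --rows '[{"dp": [0,0,0.05],"turn": [0,0,0],"fingers": 1},{"dp": [0,0,0],"turn": [0,0,0],"fingers": 1},{"dp": [0,0,0],"turn": [0,0,0],"fingers": 1}]'

```text
clock: 13.4
eef_pos: [596.4, 103.0, 159.6]
tcp_rot: [-3.142, 0.0, 0.115]
contact_force: [-0.6, -0.0, 2.3]
opening: 0.001
grasp_force: 1.3
```

play_rows --rows '[{"dp": [0,0,0.04],"turn": [0,0,0],"fingers": 1},{"dp": [0,0,0],"turn": [0,0,0],"fingers": 1},{"dp": [0,0,0],"turn": [0,0,0],"fingers": 1}]'

```text
clock: 13.65
eef_pos: [596.5, 103.0, 159.4]
tcp_rot: [-3.142, -0.0, 0.115]
contact_force: [-4.4, -1.4, 14.3]
opening: -0.001
grasp_force: 7.3
```

play_rows --rows '[{"dp": [0,0,-0.5],"turn": [0,0,0],"fingers": 1},{"dp": [0,0,-0.6],"turn": [0,0,0],"fingers": 1},{"dp": [-0.6,0,0],"turn": [0,0,0],"fingers": 1},{"dp": [-0.9,0,0],"turn": [0,0,0],"fingers": 1},{"dp": [-0.9,0,0],"turn": [0,0,0],"fingers": 1}]'

```text
clock: 14.07
eef_pos: [500.4, 91.9, 201.9]
tcp_rot: [-3.142, -0.0, 0.114]
contact_force: [-0.0, 0.2, 0.1]
opening: 0.002
grasp_force: 0.0
```

play_rows --rows '[{"dp": [0,0,0],"turn": [0,0,0],"fingers": 1},{"dp": [0,0,0],"turn": [0,0,0],"fingers": 1},{"dp": [0,0,0],"turn": [0,0,0],"fingers": 1}]'

```text
clock: 14.32
eef_pos: [501.9, 92.2, 202.4]
tcp_rot: [-3.141, -0.001, 0.115]
contact_force: [0.5, -0.9, 0.1]
opening: -0.001
grasp_force: 0.0
```

```bash
python3 - <<'E'
from rig import r
from h import *
o=[]
for n,(x,y,w,h) in (("side",(325,120,100,100)),("top",(165,140,100,100))):
    f=r.grab_frame(n); pickle.dump(f,open(f"{n}4.pkl","wb")); o.append(cv2.resize(f["pixels"][y:y+h,x:x+w,::-1],(400,400),interpolation=0))
cv2.imwrite("pics/g4.png",np.hstack(o)); s=r.sense();print(s['eef_pos'],s['tcp_rot'],s['contact_force'])
a=np.radians(6.55);R=np.array([[np.cos(a),np.sin(a)],[-np.sin(a),np.cos(a)]]);oo=np.array([612.8,104.7])
print('tcp rack',R@(s['eef_pos'][:2]-oo))
E
```

```text
[502.4437339   92.14083583 202.27152663] [-3.14155914e+00 -1.18813931e-03  1.14527891e-01] [0.1990519  0.09696077 0.78044392]
tcp rack [-111.06856311    0.11117757]
```

View pics/g4.png

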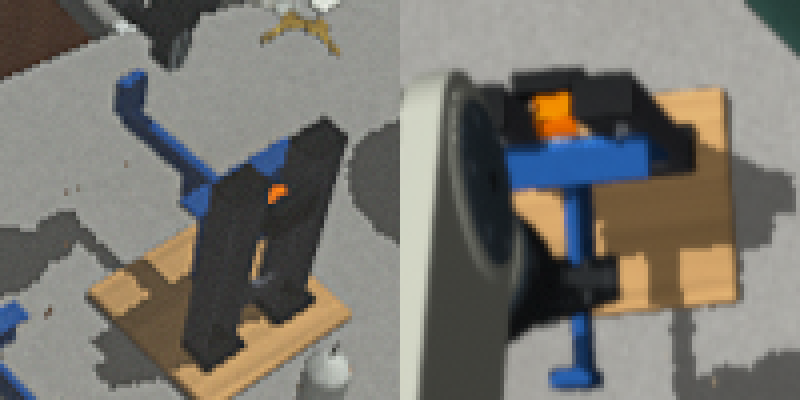

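The crops show the arm home between the uprights, with the orange latch sprung out above it. The shut fingers are above the web, inside the upturned end (top crop (575,377)). Going down behind it and pulling gently.

play_rows --rows '[{"dp": [0,0,0.5],"turn": [0,0,0],"fingers": 1},{"dp": [0,0,0.5],"turn": [0,0,0],"fingers": 1},{"dp": [0,0,0.46],"turn": [0,0,0],"fingers": 1},{"dp": [0,0,0],"turn": [0,0,0],"fingers": 1},{"dp": [0,0,0],"turn": [0,0,0],"fingers": 1}]'

```text
clock: 14.83
eef_pos: [501.2, 92.0, 143.0]
tcp_rot: [3.141, 0.002, 0.114]
contact_force: [0.4, -0.3, 0.9]
opening: 0.001
grasp_force: 0.0
```

play_rows --rows '[{"dp": [-0.1,0,0],"turn": [0,0,0],"fingers": 1},{"dp": [-0.1,0,0],"turn": [0,0,0],"fingers": 1},{"dp": [-0.1,0,0],"turn": [0,0,0],"fingers": 1},{"dp": [0,0,0],"turn": [0,0,0],"fingers": 1},{"dp": [0,0,0],"turn": [0,0,0],"fingers": 1}]'

```text
clock: 15.25
eef_pos: [489.2, 90.6, 144.3]
tcp_rot: [-3.142, -0.001, 0.115]
contact_force: [0.3, -0.7, 0.5]
opening: 0.003
grasp_force: 0.0
```

play_rows --rows '[{"dp": [-0.05,0,0],"turn": [0,0,0],"fingers": 1},{"dp": [0,0,0],"turn": [0,0,0],"fingers": 1},{"dp": [0,0,0],"turn": [0,0,0],"fingers": 1}]'

```text
clock: 15.5
eef_pos: [487.2, 90.4, 143.8]
tcp_rot: [-3.142, -0.0, 0.115]
contact_force: [0.1, -0.1, -0.5]
opening: 0.003
grasp_force: 0.0
```

play_rows --rows '[{"dp": [-0.05,0,0],"turn": [0,0,0],"fingers": 1},{"dp": [0,0,0],"turn": [0,0,0],"fingers": 1},{"dp": [0,0,0],"turn": [0,0,0],"fingers": 1}]'

```text
clock: 15.75
eef_pos: [485.1, 90.1, 143.6]
tcp_rot: [-3.142, 0.0, 0.115]
contact_force: [-0.1, 0.3, 0.1]
opening: 0.002
grasp_force: 0.0
```

play_rows --rows '[{"dp": [-0.05,0,0],"turn": [0,0,0],"fingers": 1},{"dp": [0,0,0],"turn": [0,0,0],"fingers": 1},{"dp": [0,0,0],"turn": [0,0,0],"fingers": 1}]'

```text
clock: 16.0
eef_pos: [484.2, 90.1, 144.0]
tcp_rot: [-3.142, -0.002, 0.115]
contact_force: [4.6, 1.1, -0.1]
opening: 0.002
grasp_force: 2.2
```

play_rows --rows '[{"dp": [-0.03,0,0],"turn": [0,0,0],"fingers": 1},{"dp": [0,0,0],"turn": [0,0,0],"fingers": 1},{"dp": [0,0,0],"turn": [0,0,0],"fingers": 1}]'

```text
clock: 16.25
eef_pos: [484.2, 90.1, 144.4]
tcp_rot: [-3.141, -0.004, 0.115]
contact_force: [7.5, 0.4, -1.3]
opening: -0.001
grasp_force: 3.9
```

play_rows --rows '[{"dp": [-0.025,0,0],"turn": [0,0,0],"fingers": 1},{"dp": [0,0,0],"turn": [0,0,0],"fingers": 1},{"dp": [0,0,0],"turn": [0,0,0],"fingers": 1},{"dp": [0,0,0],"turn": [0,0,0],"fingers": 1},{"dp": [0,0,0],"turn": [0,0,0],"fingers": 1}]'

```text
clock: 16.67
eef_pos: [484.2, 90.1, 144.7]
tcp_rot: [-3.141, -0.006, 0.115]
contact_force: [10.6, 0.6, -1.5]
opening: 0.002
grasp_force: 5.1
```

play_rows --rows '[{"dp": [0,0,0],"turn": [0,0,0],"fingers": 1},{"dp": [0,0,0],"turn": [0,0,0],"fingers": 1},{"dp": [0,0,0],"turn": [0,0,0],"fingers": 1},{"dp": [0,0,0],"turn": [0,0,0],"fingers": 1}]'

```text
clock: 17.0
eef_pos: [484.2, 90.1, 144.7]
tcp_rot: [-3.141, -0.006, 0.115]
contact_force: [10.7, 2.0, -2.2]
opening: -0.002
grasp_force: 5.1
```

play_rows --rows '[{"dp": [-0.025,0,0],"turn": [0,0,0],"fingers": 1},{"dp": [0,0,0],"turn": [0,0,0],"fingers": 1},{"dp": [0,0,0],"turn": [0,0,0],"fingers": 1},{"dp": [0,0,0],"turn": [0,0,0],"fingers": 1},{"dp": [0,0,0],"turn": [0,0,0],"fingers": 1}]'

```text
clock: 17.42
eef_pos: [484.1, 90.1, 145.0]
tcp_rot: [-3.141, -0.008, 0.115]
contact_force: [12.3, 2.3, -1.4]
opening: 0.002
grasp_force: 6.4
```

play_rows --rows '[{"dp": [0.1,0,0],"turn": [0,0,0],"fingers": 1},{"dp": [0.2,0,0],"turn": [0,0,0],"fingers": 1},{"dp": [0.1,0,0],"turn": [0,0,0],"fingers": 1},{"dp": [0,0,0],"turn": [0,0,0],"fingers": 1},{"dp": [0,0,-0.5],"turn": [0,0,0],"fingers": 1}]'

```text
clock: 17.83
eef_pos: [493.5, 90.9, 160.7]
tcp_rot: [3.141, 0.007, 0.115]
contact_force: [-0.0, -0.6, -0.0]
opening: 0.003
grasp_force: 0.0
```

play_rows --rows '[{"dp": [0,0,-0.9],"turn": [0,0,0],"fingers": 1},{"dp": [0,0,-0.9],"turn": [0,0,0],"fingers": 1},{"dp": [0,0,0],"turn": [0,0,0],"fingers": 1},{"dp": [0,0,0],"turn": [0,0,0],"fingers": 1},{"dp": [0,0,0],"turn": [0,0,0],"fingers": 1}]'

```text
clock: 18.25
eef_pos: [495.3, 91.3, 235.1]
tcp_rot: [3.142, 0.001, 0.115]
contact_force: [0.3, 0.2, -0.1]
opening: -0.001
grasp_force: 0.0
```

```bash
python3 - <<'E'
from rig import r
from h import *
o=[]
for n,(x,y,w,h) in (("side",(325,120,100,100)),("top",(165,140,100,100))):
    f=r.grab_frame(n); o.append(cv2.resize(f["pixels"][y:y+h,x:x+w,::-1],(400,400),interpolation=0))
cv2.imwrite("pics/g5.png",np.hstack(o)); s=r.sense();print(s['eef_pos'],s['contact_force'])
E
```

```text
[494.86792255  91.21022189 234.27997808] [-0.19855486  0.4414249  -1.27526509]
```

View pics/g5.png

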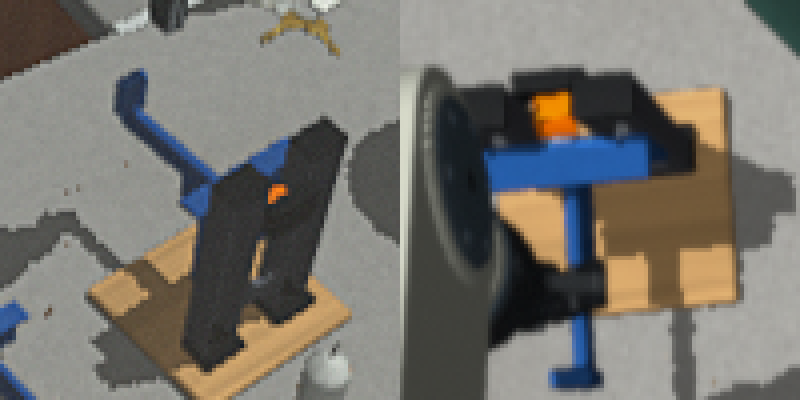

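The arm is still locked home (ledge at top crop (565,165), orange latch out), and the gripper is clear of it.

```bash
python3 -c "
from rig import r
print(r.sign_off())"
```

```text
the job is handed in; nothing more can be done
None
```

The blue mug arm hung unlocked on the latch, was pressed home until the latch snapped out, held a 10–12 N pull for over half a second, and is locked in the top slots with the gripper clear; the job is handed in, but no verdict was returned.

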